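Test the pottery wheel's safety bar along its length, then reset

ROBOT

A 7-joint arm with a two-finger parallel gripper is mounted at the origin on the work surface. World frame = base frame: x ahead of the robot, y to its left, z up, the work surface at z = 0. Lengths are in m, angles in rad, forces in N, time in s.
With the tool pointing down it reaches from about 0.425 to 0.95 m from the base axis. Payload 16.7 kg.
Tool frame: the origin (TCP) lies at the very end of the fingers, on their centre line; the grasp point (between the pads) lies 19 mm behind it; z points along the fingers, y is the direction in which the jaws open and shut (so a half turn about z gives the same grasp; the last joint's range is limited). The gripper opens to 94 mm and grips with 3 to 60 N. Pads are 16 mm wide; open, the fingers measure 119 mm over their backs; the gripper's body (75 mm by 177 mm) begins 78 mm behind the grasp point.
Start: joints at [-1.464, 0.426, 0.074, 1.606, -0.034, 1.111, -0.067], TCP at [0.171, 0.653, 0.205] pointing down, gripper open.
Joint ranges: [-2.85, 2.85], [-0.5, 2.14], [-1.23, 1.37], [0.21, 2.46], [-1.02, 4.16], [0.16, 2.05], [-2.73, 2.73]. Speed limits (rad/s): [1.89, 1.89, 2.39, 2.39, 3.01, 3.01, 3.01].

INTERFACE

Orientations are given as a unit quaternion [w, x, y, z].
In Python, from workcell import telemetry, optics, robot gives the robot as it stands.
- The arm moves only by the tool arm_command, never from a script. Its argument "series" is a list of rows, each an object of numbers: "x", "y", "z": the shift along the world's x, y, z as a fraction of full scale; "wx", "wy", "wz": the turn, a rotation vector about the world's x, y, z as a fraction of full scale; "grip": the opening, from 0 (shut) to 1 (fully open). A call has 1 to 20 rows; each row is the pose to reach, as a shift and turn from the pose commanded when the call began, turning the shorter way round; what a row does not reach only later rows make up. Full scale, the value 1, is 400 mm for a shift and 180 degrees for a turn. A row lasts 1/8 s, in which the tool goes at most 62.5 mm and 10.7 degrees, less where a joint would pass 70% of its speed; a pose out of reach is approached as far as the arm can. A call with a number of a shift or a turn outside -1 to 1 is refused whole. A call with a gripper value outside its range is refused whole. The fingers move at their own pace and stop on an object; "grip_force" is the grip in N (left out, the last holds). Time passes only in rows, so rows that repeat a pose let the fingers close. It gives the time, the measured TCP pose, the force and the opening at its end, in the units of the state.
- telemetry.sense(): the state, without advancing time (a new reading comes with each control period).
- optics.grab_frame(name): name is "scene" or "top" or "wrist"; returns a dict with "img" (420x560x3 uint8, red, green, blue), "z_map" (420x560 float32, m along the optical axis (not along the pixel's ray), 0 where there is no reading), "vertical_fov" (degrees; the focal length in pixels is half the picture's height over the tangent of half this angle, whatever the lens; pixels are square), "cx", "cy" (the principal point, pixels), "rvec" (rotation vector, rad) and "tvec" (3), from world to camera coordinates, as OpenCV has them; the wrist camera has in their place "tool_from_camera" (4x4, takes a point from camera to tool coordinates, whose origin is the TCP and whose axes are the flange's). Camera axes: x right, y down, z forward; pixel columns grow to the right and rows downward; lengths in m; the calibration is good to about 2 mm. A picture is of the moment at which its call begins: read the wrist's pose just before it.
- robot.close_job(): hands the job in, once; it reports no verdict.
The state is a dict: "t": time; "q": joint angles; "joint_vel": joint speeds; "joint_torque": joint torques, N m; "tool_pos": TCP position; "tool_rot": TCP orientation; "ft_force": force on the tool from outside, world axes, zero at the start; "ft_torque": the same for the moment, N m; "width": finger opening in m.
Only numpy, scipy, OpenCV 4.12 (cv2) and the standard library are available. Lean on these libraries where they do the work, as an engineer would, in place of code of your own. Each camera call takes 0.05 s, during which the arm holds its last target.

TASK

Test the potter's wheel's safety bar: with the fingertips, run along the yellow arc from the green disc's end to the red disc's end, in one light stroke over the five black domes in turn, keeping the bar pressed down a few millimetres all the way, between the domes too, but never onto its stop. Then let the bar come up and press the blue reset button fully down with a fingertip and let it go. Leave the black button, the clay bowl and everything else on the table alone: pick nothing up.

Things in the scene. Friction and masses are not known exactly. Their poses are not given: they have to be found in the camera images.
- wheel_axis (a point): centre of the wheel head's top, on the axis of the table-top potter's wheel (blue square housing 230 mm, white splash pan 268 mm across whose flat rim is 135 mm above the table). The safety bar and domes lie on an arc of 112 mm radius about this axis. z up.
- guard (a joint): how far the yellow arc-shaped safety bar above the pan's rim is pressed down, m: 0 at rest, 0.012 at its hard stop; it moves straight down as one piece on a spring of 1.5 N preload and 0.6 N/mm and springs back. The bar is 24 mm wide, 10 mm thick, spans 152 degrees; its yellow top is 160 mm above the table at rest
- dome0 (a point): black flat-topped bump on the safety bar, number 0 of the row 0,1,2,3,4 along the arc (32 degrees apart, 62 mm on centres); 22 mm across at the foot, 12 mm across on top, 2 mm high, sloping flanks; origin at the centre of its foot, level with the bar's yellow top; moves down with the bar
- dome1 (a point): black flat-topped bump on the safety bar, number 1 of the row 0,1,2,3,4 along the arc (32 degrees apart, 62 mm on centres); 22 mm across at the foot, 12 mm across on top, 2 mm high, sloping flanks; origin at the centre of its foot, level with the bar's yellow top; moves down with the bar
- dome2 (a point): black flat-topped bump on the safety bar, number 2 of the row 0,1,2,3,4 along the arc (32 degrees apart, 62 mm on centres); 22 mm across at the foot, 12 mm across on top, 2 mm high, sloping flanks; origin at the centre of its foot, level with the bar's yellow top; moves down with the bar
- dome3 (a point): black flat-topped bump on the safety bar, number 3 of the row 0,1,2,3,4 along the arc (32 degrees apart, 62 mm on centres); 22 mm across at the foot, 12 mm across on top, 2 mm high, sloping flanks; origin at the centre of its foot, level with the bar's yellow top; moves down with the bar
- dome4 (a point): black flat-topped bump on the safety bar, number 4 of the row 0,1,2,3,4 along the arc (32 degrees apart, 62 mm on centres); 22 mm across at the foot, 12 mm across on top, 2 mm high, sloping flanks; origin at the centre of its foot, level with the bar's yellow top; moves down with the bar
- tag_green: green disc, 24 mm across, 5 mm thick, fixed on the pan's rim just past one end of the bar (beside dome0 or dome4): start here; centre of its underside
- tag_red: the same in red, just past the other end: finish here
- reset (a joint): travel of the blue reset button, m: 0 up, 0.006 fully down; springs back; 5 N fully down
- reset_top (a point): centre of the top of the blue reset button, 32 mm across, pressed straight down; on a grey console 100 x 160 x 45 mm standing left or right of the wheel; 76 mm from the black button
- run (a joint): travel of the black run button beside it, m: 0 up, 0.006 fully down; must not be pressed
- run_top (a point): centre of the top of the black run button, 32 mm across
- bowl_mid (a point): unfired clay bowl standing loose on the wheel head, 104 mm across the rim, 55 mm tall, its rim 30 mm higher than the safety bar; point on its axis half-way up
- crock_mid (a point): heavy blue-glazed tool crock, 86 mm wide, 95 mm tall, its tools standing up to 188 mm; loose; this point half-way up the crock on its axis
- bucket_rim (a point): white plastic water tub, 116 mm across, 100 mm tall, loose; centre of its mouth
- mug_rim (a point): amber-glazed mug, 80 mm across, 85 mm tall, loose; centre of its mouth
- jar: green glass jar, 70 mm across, 75 mm tall, loose; centre of its underside
- rib: flat wooden rib (shaping tool), 110 x 45 x 8 mm, lying on the table, loose; centre of its underside
- trimmer: trimming tool with a wooden handle, 170 mm long, lying on the table, loose
Not all that is in view belongs to the job. Leave any purple look-alike of the part that bears reset alone.

How it is judged:
On the way, in this order (a step that is already met when the one before it is completed fails the run):
1. the first (beside the green disc) dome is pressed by the fingertips, bar down more than 1 mm (((horizontal distance between tag_green and dome0 below 0.09 m and contact force between the fingers and guard_c19 above 0.2 N and value of joint guard above 0.001 m) or (horizontal distance between tag_green and dome4 below 0.09 m and contact force between the fingers and guard_c23 above 0.2 N and value of joint guard above 0.001 m))), for 0.06 s.
2. the fingertips press on the bar half-way to the next dome (((horizontal distance between tag_green and dome0 below 0.09 m and contact force between the fingers and guard_c3 above 0.2 N and value of joint guard above 0.0002 m) or (horizontal distance between tag_green and dome4 below 0.09 m and contact force between the fingers and guard_c15 above 0.2 N and value of joint guard above 0.0002 m))), for 0.03 s.
3. the second dome is pressed by the fingertips, bar down more than 1 mm (((horizontal distance between tag_green and dome0 below 0.09 m and contact force between the fingers and guard_c20 above 0.2 N and value of joint guard above 0.001 m) or (horizontal distance between tag_green and dome4 below 0.09 m and contact force between the fingers and guard_c22 above 0.2 N and value of joint guard above 0.001 m))), for 0.06 s.
4. the fingertips press on the bar half-way to the next dome (((horizontal distance between tag_green and dome0 below 0.09 m and contact force between the fingers and guard_c7 above 0.2 N and value of joint guard above 0.0002 m) or (horizontal distance between tag_green and dome4 below 0.09 m and contact force between the fingers and guard_c11 above 0.2 N and value of joint guard above 0.0002 m))), for 0.03 s.
5. the third dome is pressed by the fingertips, bar down more than 1 mm (((horizontal distance between tag_green and dome0 below 0.09 m and contact force between the fingers and guard_c21 above 0.2 N and value of joint guard above 0.001 m) or (horizontal distance between tag_green and dome4 below 0.09 m and contact force between the fingers and guard_c21 above 0.2 N and value of joint guard above 0.001 m))), for 0.06 s.
6. the fingertips press on the bar half-way to the next dome (((horizontal distance between tag_green and dome0 below 0.09 m and contact force between the fingers and guard_c11 above 0.2 N and value of joint guard above 0.0002 m) or (horizontal distance between tag_green and dome4 below 0.09 m and contact force between the fingers and guard_c7 above 0.2 N and value of joint guard above 0.0002 m))), for 0.03 s.
7. the fourth dome is pressed by the fingertips, bar down more than 1 mm (((horizontal distance between tag_green and dome0 below 0.09 m and contact force between the fingers and guard_c22 above 0.2 N and value of joint guard above 0.001 m) or (horizontal distance between tag_green and dome4 below 0.09 m and contact force between the fingers and guard_c20 above 0.2 N and value of joint guard above 0.001 m))), for 0.06 s.
8. the fingertips press on the bar half-way to the next dome (((horizontal distance between tag_green and dome0 below 0.09 m and contact force between the fingers and guard_c15 above 0.2 N and value of joint guard above 0.0002 m) or (horizontal distance between tag_green and dome4 below 0.09 m and contact force between the fingers and guard_c3 above 0.2 N and value of joint guard above 0.0002 m))), for 0.03 s.
9. the fifth (beside the red disc) dome is pressed by the fingertips, bar down more than 1 mm (((horizontal distance between tag_green and dome0 below 0.09 m and contact force between the fingers and guard_c23 above 0.2 N and value of joint guard above 0.001 m) or (horizontal distance between tag_green and dome4 below 0.09 m and contact force between the fingers and guard_c19 above 0.2 N and value of joint guard above 0.001 m))), for 0.06 s.
10. the blue reset button is pressed more than 4 mm with the bar back up (value of joint reset above 0.004 m and contact force between the fingers and reset above 0.3 N and value of joint guard below 0.0008 m), for 0.05 s.
At the end, for the whole second after the job is handed in: after the stroke over the five domes and the reset button: bar up (within 0.8 mm), both buttons up (within 1 mm), bowl upright and within 8 mm of its start, other loose things within 20 mm (value of joint guard below 0.0008 m and value of joint each of reset, run below 0.001 m and distance of bowl_mid from where it was at the start of the episode below 0.008 m and angle between bowl_mid's own z axis and vertical below 0.1 rad and distance of each of crock_mid, bucket_rim, mug_rim, jar, rib, trimmer from where it was at the start of the episode below 0.02 m); the robot touches nothing.
It fails at once if the safety bar is pushed down more than 10 mm, onto its stop (value of joint guard above 0.01 m).
It fails at once if the clay bowl is lifted or shifted more than 8 mm (distance of bowl_mid from where it was at the start of the episode above 0.008 m).
It fails at once if the black run button is pressed (value of joint run above 0.002 m).
It fails at once if another loose thing on the table is lifted or shifted more than 20 mm (distance of any of crock_mid, bucket_rim, mug_rim, jar, rib, trimmer from where it was at the start of the episode above 0.02 m).
It also fails if it takes over 54 s, if anything falls off the work surface, if the arm or the gripper's body presses on something with over 40 N, if the wrist force passes 120 N, or if a joint passes its speed limit or range.

## Working session

There is one attempt and no reset: what is moved stays moved. The work goes in short steps, Python scripts to look and compute and a tool call to move; the robot and the scene stay as the last step left them, time stands still between calls to the robot, and variables do not carry over. Pictures are saved under pics/ and viewed, and the job is handed in when it is done.

Besides the shell and the picture viewer there is one more tool, called after "Request:" as name(argument=value, ...), one argument or row to a line, values as JSON. arm_command: Moves the arm, as the interface text tells. Its arguments: {"type":"object","properties":{"series":{"type":"array"},"grip_force":{"type":"number"}},"required":["series"]}

```bash
mkdir -p pics; ls
cat > h.py <<'E'
import numpy as np, cv2, json
from workcell import telemetry, optics, robot
def grab(name,fn):
    s=telemetry.sense(); f=optics.grab_frame(name)
    cv2.imwrite(fn,cv2.cvtColor(f["img"],cv2.COLOR_RGB2BGR)); np.savez(fn[:-4]+'.npz',**{k:np.array(v) for k,v in f.items()},tp=s["tool_pos"],tr=s["tool_rot"])
    return f
def cloud(fn):
    f=np.load(fn); z=f["z_map"]; F=z.shape[0]/2/np.tan(np.radians(float(f["vertical_fov"]))/2)
    v,u=np.mgrid[:z.shape[0],:z.shape[1]]
    P=np.stack([(u-f["cx"])/F*z,(v-f["cy"])/F*z,z],-1)
    R,_=cv2.Rodrigues(f["rvec"]); 
    W=(P-f["tvec"].reshape(3))@R
    W[z==0]=np.nan
    return f["img"],W
E
python3 - <<'E'
from h import *
print(telemetry.sense())
for n in("scene","top","wrist"):
    f=grab(n,f"pics/{n}0.png"); print(n,{k:v for k,v in f.items() if k not in("img","z_map")})
E
```

```text
pics
{'t': 0.0, 'q': array([-1.46447299,  0.4267076 ,  0.07383139,  1.60662528, -0.03410538,
        1.11075362, -0.06712347]), 'joint_vel': array([ 6.05763591e-04,  1.50801221e-03,  7.44490900e-05,  1.83404168e-04,
        3.01680836e-04,  2.27055618e-04, -2.69687131e-04]), 'joint_torque': array([-1.53198063e-03, -9.35819221e+01,  3.66600662e+00, -4.54187286e+01,
       -4.88845725e-02,  2.01905204e-02,  9.38062590e-05]), 'tool_pos': array([0.17071007, 0.65260855, 0.20478323]), 'tool_rot': array([-4.03448404e-05,  1.27583129e-01,  9.91827689e-01, -6.16259347e-04]), 'ft_force': array([ 0.24352707, -0.30965471,  1.14087199]), 'ft_torque': array([-0.02530482, -0.02632756,  0.01427985]), 'width': 0.0938569123266569}
scene {'vertical_fov': 52.058254526823646, 'cx': 280.71982300300806, 'cy': 210.23100452827725, 'rvec': array([ 0.81046772,  2.77735794, -0.75228937]), 'tvec': array([ 0.45469369, -0.17360442,  1.31526292])}
top {'vertical_fov': 55.596275532885734, 'cx': 282.3946479323812, 'cy': 212.54083994099108, 'rvec': array([ 2.20335393, -2.20309774,  0.04330295]), 'tvec': array([-0.00168489,  0.52409626,  1.0797522 ])}
wrist {'vertical_fov': 61.95485440758776, 'cx': 289.0997393934996, 'cy': 211.12393696675238, 'tool_from_camera': array([[-2.21989345e-04, -9.61252369e-01, -2.75669791e-01,
         8.09337640e-02],
       [ 9.99999858e-01, -3.47222676e-04,  4.05482608e-04,
         7.32367673e-05],
       [-4.85489920e-04, -2.75669662e-01,  9.61252309e-01,
        -1.78512302e-01],
       [ 0.00000000e+00,  0.00000000e+00,  0.00000000e+00,
         1.00000000e+00]])}
```

View pics/scene0.png

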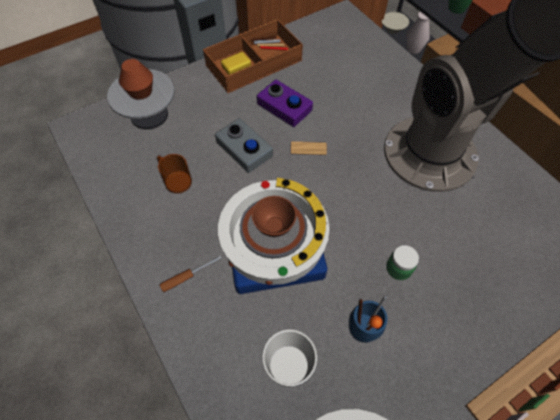

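View pics/top0.png

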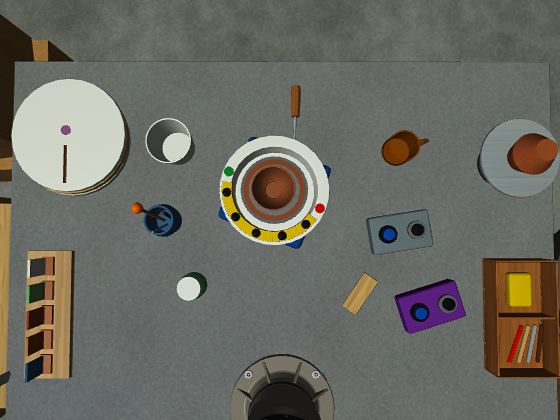

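View pics/wrist0.png

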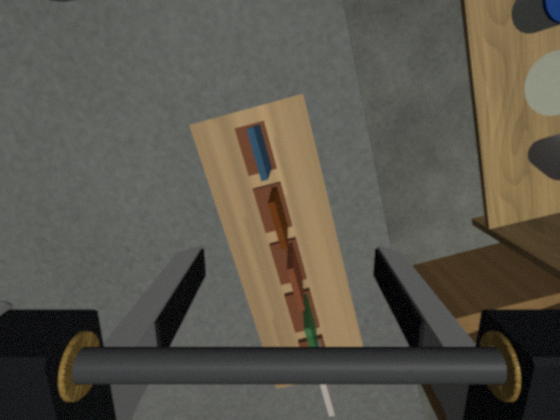

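Run:
```python
from h import *
for n in("scene","top"):
    f=np.load(f"pics/{n}0.npz"); F=210/np.tan(np.radians(float(f["vertical_fov"]))/2)
    K=np.array([[F,0,f["cx"]],[0,F,f["cy"]],[0,0,1]])
    p,_=cv2.projectPoints(np.array([[0.171,.653,.205],[0,0,0],[.5,0,0],[.5,.3,0]]),f["rvec"],f["tvec"],K,None); print(n,p.reshape(-1,2).round())
    img,W=cloud(f"pics/{n}0.npz")
    hsv=cv2.cvtColor(img,cv2.COLOR_RGB2HSV); h,s,v=[hsv[...,i].astype(int) for i in range(3)]
    yel=(h>18)&(h<32)&(s>150)&(v>100)&(abs(W[...,2]-.16)<.02)
    P=W[yel]; print("yellow",len(P),P.mean(0) if len(P) else 0, np.median(P[:,2]))
    A=np.c_[2*P[:,:2],np.ones(len(P))]; x=np.linalg.lstsq(A,(P[:,:2]**2).sum(1),rcond=None)[0]
    print("circle",x[:2],np.sqrt(x[2]+x[0]**2+x[1]**2))
    for nm,m in dict(green=(h>50)&(h<85)&(s>120),red=((h<5)|(h>175))&(s>200),blue=(h>108)&(h<125)&(s>200),dark=v<40).items():
        c,l,st,ce=cv2.connectedComponentsWithStats(m.astype(np.uint8))
        for i in range(1,c):
            if 12<st[i,4]<600:
                q=W[l==i]; q=q[np.isfinite(q[:,0])]
                if len(q): print(nm,st[i,4],ce[i].round(),np.median(q,0).round(4))
```

```text
scene [[631. 357.]
 [429. 153.]
 [293. 231.]
 [361. 323.]]
yellow 769 [0.5007324  0.05482821 0.16049101] 0.16048116860138095
circle [0.57245242 0.02138132] 0.11014256793729622
green 135 [460.   5.] [-0.8834 -0.6624 -0.203 ]
green 49 [282. 271.] [0.6193 0.1292 0.1403]
green 19 [402. 272.] [0.3507 0.2594 0.0492]
green 21 [407. 274.] [0.3393 0.2705 0.0407]
red 55 [274.  48.] [ 0.1785 -0.6049  0.0507]
red 25 [265. 184.] [ 0.5295 -0.0911  0.1401]
blue 60 [294. 100.] [ 0.2667 -0.353   0.0673]
blue 74 [251. 145.] [ 0.4675 -0.2738  0.0671]
dark 147 [240.  13.] [ 5.0000e-04 -1.1756e+00 -2.0760e-01]
dark 34 [400.   5.] [-1.0905 -1.1946 -0.5827]
dark 152 [454.   6.] [-0.8767 -0.6847 -0.223 ]
dark 195 [207.  22.] [ 0.2508 -1.0034 -0.0634]
dark 52 [250.  51.] [ 0.253  -0.6464  0.0436]
dark 55 [275.  88.] [ 0.2876 -0.4269  0.0672]
dark 55 [293. 104.] [ 0.2756 -0.3448  0.0577]
dark 106 [275. 111.] [ 0.3219 -0.3769  0.0265]
dark 36 [557. 108.] [-0.5537  0.0655 -0.058 ]
dark 31 [144. 127.] [ 0.6934 -0.5523  0.0106]
dark 69 [234. 129.] [ 0.4793 -0.3476  0.0678]
dark 86 [231. 153.] [ 0.521  -0.304   0.
[... 2477 characters left out ...]
 [ 0.3221 -0.3773  0.0268]
dark 101 [ 38. 291.] [0.3175 0.635  0.0411]
dark 130 [448. 304.] [ 0.2871 -0.4284  0.0668]
dark 144 [418. 311.] [ 0.27   -0.3511  0.0569]
dark 258 [ 36. 317.] [0.2524 0.6349 0.0602]
dark 15 [ 52. 316.] [0.2465 0.6148 0.0219]
dark 15 [559. 318.] [ 0.0846 -1.2226 -0.6722]
dark 192 [523. 315.] [ 0.2526 -0.639   0.0372]
dark 260 [ 35. 343.] [0.1858 0.6352 0.0604]
dark 29 [ 49. 360.] [0.1345 0.6161 0.021 ]
dark 71 [300. 361.] [ 0.131  -0.0492  0.0103]
dark 273 [ 35. 368.] [0.1221 0.6352 0.058 ]
dark 452 [525. 372.] [ 0.105  -0.6361  0.0429]
dark 54 [  4. 378.] [0.1597 0.5963 0.2279]
dark 30 [246. 394.] [0.0426 0.0945 0.0247]
dark 34 [  2. 412.] [-0.2966  1.1813 -0.6166]
```

Run:
```python
import numpy as np
from scipy.optimize import least_squares
T=np.array([[.5669,.1312],[.5102,.11],[.4703,.0607],[.4656,-.0004],[.4914,-.0546]])
S=np.array([[.5668,.1306],[.5091,.1094],[.4699,.0611],[.4645,.0005],[.49,-.0561]])
def f(p):
    a=p[2]+np.radians(32)*np.arange(5); m=p[:2]+.112*np.c_[np.cos(a),np.sin(a)]
    return np.r_[(m-T).ravel(),(m-S).ravel()]
r=least_squares(f,[.57,.02,1.6]); print(r.x,np.degrees(r.x[2]),abs(r.fun).max())
for d in np.arange(-6,142,8): 
    a=r.x[2]+np.radians(d); p=r.x[:2]+.112*np.array([np.cos(a),np.sin(a)]); print(d,p.round(4))
```

```text
[0.57458236 0.01903384 1.63756463] 93.82554210153324 0.0013748142678344788
-6 [0.5788 0.131 ]
2 [0.5632 0.1305]
10 [0.5478 0.1278]
18 [0.5329 0.123 ]
26 [0.5189 0.1162]
34 [0.5059 0.1075]
42 [0.4943 0.0971]
50 [0.4842 0.0851]
58 [0.4759 0.0719]
66 [0.4695 0.0577]
74 [0.4651 0.0427]
82 [0.4629 0.0272]
90 [0.4628 0.0116]
98 [ 0.465  -0.0039]
106 [ 0.4692 -0.019 ]
114 [ 0.4755 -0.0332]
122 [ 0.4838 -0.0465]
130 [ 0.4938 -0.0585]
138 [ 0.5054 -0.069 ]
```

Request:
arm_command(
  series=[
    {"z": 0.1, "grip": 0},
    {"z": 0.2, "grip": 0},
    {"z": 0.25, "grip": 0},
    {"x": 0.1, "y": -0.12, "z": 0.25, "grip": 0},
    {"x": 0.2, "y": -0.24, "z": 0.25, "grip": 0},
    {"x": 0.2, "y": -0.24, "z": 0.25, "grip": 0},
  ],
  grip_force=10,
)

```text
invalid input
```

Request:
arm_command(
  series=[
    {"x": 0, "y": 0, "z": 0.1, "wx": 0, "wy": 0, "wz": 0, "grip": 0},
    {"x": 0, "y": 0, "z": 0.2, "wx": 0, "wy": 0, "wz": 0, "grip": 0},
    {"x": 0, "y": 0, "z": 0.25, "wx": 0, "wy": 0, "wz": 0, "grip": 0},
    {"x": 0.1, "y": -0.12, "z": 0.25, "wx": 0, "wy": 0, "wz": 0, "grip": 0},
    {"x": 0.2, "y": -0.24, "z": 0.25, "wx": 0, "wy": 0, "wz": 0, "grip": 0},
    {"x": 0.2, "y": -0.24, "z": 0.25, "wx": 0, "wy": 0, "wz": 0, "grip": 0},
  ],
)

```text
t: 0.9
tool_pos: [0.255, 0.5535, 0.3062]
tool_rot: [0.001, 0.131, 0.991, 0.0]
ft_force: [-0.7, 0.5, -0.1]
width: 0.0373
```

```bash
python3 -c "
from h import *
s=telemetry.sense()
for k in ('t','q','tool_pos','tool_rot','ft_force','width'): print(k,s[k])"
```

```text
t 0.9
q [-1.34631917  0.24561067  0.12409441  1.63876629 -0.03033645  1.25875612
  0.09180174]
tool_pos [0.25496944 0.55345951 0.3061934 ]
tool_rot [6.44069483e-04 1.30816923e-01 9.91406331e-01 6.91776230e-05]
ft_force [-0.67079376  0.49245384 -0.05249042]
width 0.037334543802804265
```

Request:
arm_command(
  series=[
    {"x": 0.1, "y": -0.12, "z": 0, "wx": 0, "wy": 0, "wz": 0, "grip": 0},
    {"x": 0.2, "y": -0.24, "z": 0, "wx": 0, "wy": 0, "wz": 0, "grip": 0},
    {"x": 0.3, "y": -0.36, "z": 0, "wx": 0, "wy": 0, "wz": 0, "grip": 0},
    {"x": 0.4, "y": -0.5, "z": 0, "wx": 0, "wy": 0, "wz": 0, "grip": 0},
    {"x": 0.5, "y": -0.62, "z": 0, "wx": 0, "wy": 0, "wz": 0, "grip": 0},
    {"x": 0.6, "y": -0.74, "z": 0, "wx": 0, "wy": 0, "wz": 0, "grip": 0},
    {"x": 0.7, "y": -0.86, "z": 0, "wx": 0, "wy": 0, "wz": 0, "grip": 0},
    {"x": 0.75, "y": -0.95, "z": -0.05, "wx": 0, "wy": 0, "wz": 0, "grip": 0},
    {"x": 0.8, "y": -1, "z": -0.15, "wx": 0, "wy": 0, "wz": 0, "grip": 0},
    {"x": 0.8, "y": -1, "z": -0.2, "wx": 0, "wy": 0, "wz": 0, "grip": 0},
    {"x": 0.8, "y": -1, "z": -0.2, "wx": 0, "wy": 0, "wz": 0, "grip": 0},
    {"x": 0.8, "y": -1, "z": -0.2, "wx": 0, "wy": 0, "wz": 0, "grip": 0},
  ],
)

```text
t: 2.4
tool_pos: [0.571, 0.1578, 0.2263]
tool_rot: [0.0, 0.127, 0.992, 0.0]
ft_force: [-0.0, 0.6, 1.2]
width: 0.0006
```

```bash
python3 -c "
from h import *
grab('scene','pics/s1.png');grab('top','pics/t1.png');grab('wrist','pics/w1.png')
s=telemetry.sense()
for k in ('t','q','tool_pos','tool_rot','ft_force','width'): print(k,s[k])"
```

```text
t 2.55
q [-0.73065716  0.28674272  0.43491456  1.79390798 -0.13533565  1.08869171
  1.06713929]
tool_pos [0.57108579 0.15762762 0.22651316]
tool_rot [5.80402184e-04 1.27191786e-01 9.91877855e-01 4.83558000e-04]
ft_force [0.66469288 0.38961832 0.90922621]
width 0.0007565624379699434
```

View pics/s1.png

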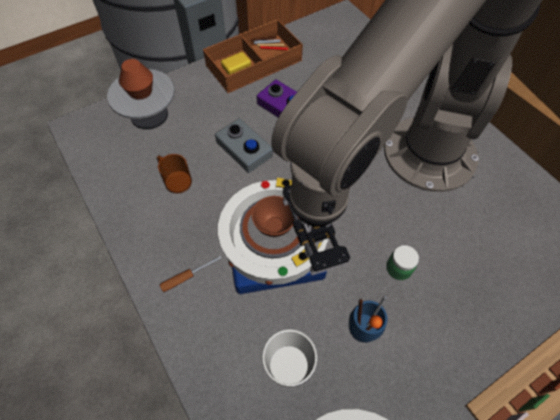

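View pics/w1.png

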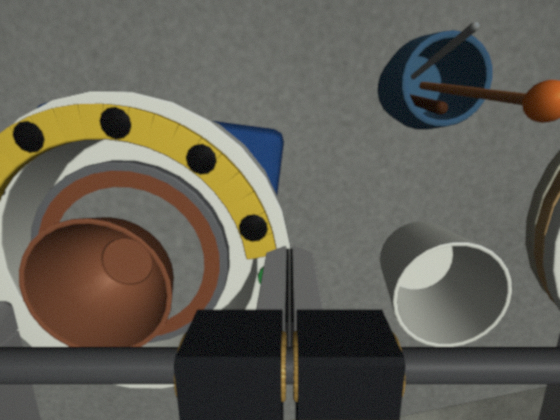

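Run:
```python
from h import *
img,W=cloud("pics/t1.npz")
f=np.load("pics/w1.npz"); z=f["z_map"]; F=210/np.tan(np.radians(float(f["vertical_fov"]))/2)
from scipy.spatial.transform import Rotation as Rn
v,u=np.mgrid[:420,:560]; P=np.stack([(u-f["cx"])/F*z,(v-f["cy"])/F*z,z],-1)
M=f["tool_from_camera"]; P=P@M[:3,:3].T+M[:3,3]
q=f["tr"]; Rm=Rn.from_quat([q[1],q[2],q[3],q[0]]).as_matrix(); P=P@Rm.T+f["tp"]
hsv=cv2.cvtColor(f["img"],cv2.COLOR_RGB2HSV)
h,s,vv=[hsv[...,i].astype(int) for i in range(3)]
yel=(h>18)&(h<32)&(s>150)&(vv>60)&(z>0)
Q=P[yel]; Q=Q[abs(Q[:,2]-.16)<.01]; print("yellow z",len(Q),np.median(Q[:,2]) if len(Q) else 0)
m=(vv<40)&(abs(P[...,2]-.162)<.008)
c,l,st,ce=cv2.connectedComponentsWithStats(m.astype(np.uint8))
for i in range(1,c):
    if st[i,4]>40: print(st[i],ce[i].round(),np.median(P[l==i],0).round(4))
```

```text
yellow z 8824 0.1592300225905039
[101 108  29  30 655] [115. 123.] [0.4707 0.0624 0.1608]
[ 14 122  29  30 634] [ 28. 136.] [0.4642 0.0015 0.1608]
[187 145  28  28 593] [201. 159.] [0.5086 0.1107 0.1608]
[240 216  26  24 489] [253. 228.] [0.5662 0.1316 0.1608]
```

Request:
arm_command(
  series=[
    {"x": 0, "y": -0.0665, "z": 0, "wx": 0, "wy": 0, "wz": 0, "grip": 0},
    {"x": 0, "y": -0.0665, "z": -0.07, "wx": 0, "wy": 0, "wz": 0, "grip": 0},
    {"x": 0, "y": -0.0665, "z": -0.14, "wx": 0, "wy": 0, "wz": 0, "grip": 0},
    {"x": 0, "y": -0.0665, "z": -0.14, "wx": 0, "wy": 0, "wz": 0, "grip": 0},
    {"x": 0, "y": -0.0665, "z": -0.14, "wx": 0, "wy": 0, "wz": 0, "grip": 0},
    {"x": 0, "y": -0.0665, "z": -0.14, "wx": 0, "wy": 0, "wz": 0, "grip": 0},
  ],
)

```text
t: 3.3
tool_pos: [0.5715, 0.1307, 0.1708]
tool_rot: [0.001, 0.127, 0.992, 0.0]
ft_force: [0.1, 0.2, -0.4]
width: 0.0006
```

Request:
arm_command(
  series=[
    {"x": 0, "y": 0, "z": -0.01, "wx": 0, "wy": 0, "wz": 0, "grip": 0},
    {"x": 0, "y": 0, "z": -0.02, "wx": 0, "wy": 0, "wz": 0, "grip": 0},
    {"x": 0, "y": 0, "z": -0.025, "wx": 0, "wy": 0, "wz": 0, "grip": 0},
    {"x": 0, "y": 0, "z": -0.03, "wx": 0, "wy": 0, "wz": 0, "grip": 0},
    {"x": 0, "y": 0, "z": -0.03, "wx": 0, "wy": 0, "wz": 0, "grip": 0},
    {"x": 0, "y": 0, "z": -0.03, "wx": 0, "wy": 0, "wz": 0, "grip": 0},
  ],
)

```text
t: 4.05
tool_pos: [0.5709, 0.1305, 0.1576]
tool_rot: [0.0, 0.128, 0.992, 0.0]
ft_force: [0.3, 0.3, 4.2]
width: 0.0002
```

Request:
arm_command(
  series=[
    {"x": -0.02, "y": 0, "z": -0.002, "wx": 0, "wy": 0, "wz": 0, "grip": 0},
    {"x": -0.039, "y": -0.003, "z": -0.002, "wx": 0, "wy": 0, "wz": 0, "grip": 0},
    {"x": -0.058, "y": -0.007, "z": -0.002, "wx": 0, "wy": 0, "wz": 0, "grip": 0},
    {"x": -0.077, "y": -0.012, "z": -0.002, "wx": 0, "wy": 0, "wz": 0, "grip": 0},
    {"x": -0.095, "y": -0.019, "z": -0.002, "wx": 0, "wy": 0, "wz": 0, "grip": 0},
    {"x": -0.113, "y": -0.027, "z": -0.002, "wx": 0, "wy": 0, "wz": 0, "grip": 0},
    {"x": -0.13, "y": -0.036, "z": -0.002, "wx": 0, "wy": 0, "wz": 0, "grip": 0},
    {"x": -0.147, "y": -0.047, "z": -0.002, "wx": 0, "wy": 0, "wz": 0, "grip": 0},
    {"x": -0.163, "y": -0.058, "z": -0.002, "wx": 0, "wy": 0, "wz": 0, "grip": 0},
  ],
)

```text
t: 5.18
tool_pos: [0.5052, 0.1069, 0.1567]
tool_rot: [0.0, 0.128, 0.992, 0.0]
ft_force: [2.1, 2.2, 4.2]
width: 0.0006
```

Request:
arm_command(
  series=[
    {"x": -0.015, "y": -0.013, "z": 0, "wx": 0, "wy": 0, "wz": 0, "grip": 0},
    {"x": -0.029, "y": -0.026, "z": 0, "wx": 0, "wy": 0, "wz": 0, "grip": 0},
    {"x": -0.042, "y": -0.041, "z": 0, "wx": 0, "wy": 0, "wz": 0, "grip": 0},
    {"x": -0.054, "y": -0.056, "z": 0, "wx": 0, "wy": 0, "wz": 0, "grip": 0},
    {"x": -0.065, "y": -0.072, "z": 0, "wx": 0, "wy": 0, "wz": 0, "grip": 0},
    {"x": -0.075, "y": -0.089, "z": 0, "wx": 0, "wy": 0, "wz": 0, "grip": 0},
    {"x": -0.084, "y": -0.106, "z": 0, "wx": 0, "wy": 0, "wz": 0, "grip": 0},
    {"x": -0.091, "y": -0.124, "z": 0, "wx": 0, "wy": 0, "wz": 0, "grip": 0},
  ],
)

```text
t: 6.18
tool_pos: [0.469, 0.0572, 0.1567]
tool_rot: [-0.0, 0.128, 0.992, 0.0]
ft_force: [2.0, 3.7, 4.9]
width: 0.0004
```

Request:
arm_command(
  series=[
    {"x": -0.006, "y": -0.019, "z": 0, "wx": 0, "wy": 0, "wz": 0, "grip": 0},
    {"x": -0.011, "y": -0.038, "z": 0, "wx": 0, "wy": 0, "wz": 0, "grip": 0},
    {"x": -0.014, "y": -0.057, "z": 0, "wx": 0, "wy": 0, "wz": 0, "grip": 0},
    {"x": -0.016, "y": -0.0765, "z": 0, "wx": 0, "wy": 0, "wz": 0, "grip": 0},
    {"x": -0.017, "y": -0.096, "z": 0, "wx": 0, "wy": 0, "wz": 0, "grip": 0},
    {"x": -0.0165, "y": -0.1155, "z": 0, "wx": 0, "wy": 0, "wz": 0, "grip": 0},
    {"x": -0.0145, "y": -0.135, "z": 0, "wx": 0, "wy": 0, "wz": 0, "grip": 0},
    {"x": -0.011, "y": -0.154, "z": 0, "wx": 0, "wy": 0, "wz": 0, "grip": 0},
  ],
)

```text
t: 7.18
tool_pos: [0.4648, -0.0045, 0.1567]
tool_rot: [-0.0, 0.128, 0.992, 0.0]
ft_force: [0.2, 3.7, 4.6]
width: 0.0006
```

Request:
arm_command(
  series=[
    {"x": 0.005, "y": -0.019, "z": 0, "wx": 0, "wy": 0, "wz": 0, "grip": 0},
    {"x": 0.011, "y": -0.038, "z": 0, "wx": 0, "wy": 0, "wz": 0, "grip": 0},
    {"x": 0.018, "y": -0.056, "z": 0, "wx": 0, "wy": 0, "wz": 0, "grip": 0},
    {"x": 0.026, "y": -0.0735, "z": 0, "wx": 0, "wy": 0, "wz": 0, "grip": 0},
    {"x": 0.036, "y": -0.0905, "z": 0, "wx": 0, "wy": 0, "wz": 0, "grip": 0},
    {"x": 0.047, "y": -0.107, "z": 0, "wx": 0, "wy": 0, "wz": 0, "grip": 0},
    {"x": 0.059, "y": -0.123, "z": 0, "wx": 0, "wy": 0, "wz": 0, "grip": 0},
    {"x": 0.0655, "y": -0.1305, "z": 0, "wx": 0, "wy": 0, "wz": 0, "grip": 0},
    {"x": 0.07, "y": -0.135, "z": 0, "wx": 0, "wy": 0, "wz": 0, "grip": 0},
    {"x": 0.07, "y": -0.135, "z": 0, "wx": 0, "wy": 0, "wz": 0, "grip": 0},
  ],
)

```text
t: 8.43
tool_pos: [0.4929, -0.0583, 0.1566]
tool_rot: [0.0, 0.128, 0.992, -0.0]
ft_force: [-1.3, -0.3, 5.8]
width: 0.0004
```

Request:
arm_command(
  series=[
    {"x": 0, "y": 0, "z": 0.06, "wx": 0, "wy": 0, "wz": 0, "grip": 0},
    {"x": 0, "y": 0, "z": 0.12, "wx": 0, "wy": 0, "wz": 0, "grip": 0},
    {"x": -0.01, "y": -0.1, "z": 0.12, "wx": 0, "wy": 0, "wz": 0, "grip": 0},
    {"x": -0.02, "y": -0.2, "z": 0.12, "wx": 0, "wy": 0, "wz": 0, "grip": 0},
    {"x": -0.04, "y": -0.3, "z": 0.12, "wx": 0, "wy": 0, "wz": 0, "grip": 0},
    {"x": -0.05, "y": -0.4, "z": 0.1, "wx": 0, "wy": 0, "wz": 0, "grip": 0},
    {"x": -0.065, "y": -0.5, "z": 0.05, "wx": 0, "wy": 0, "wz": 0, "grip": 0},
    {"x": -0.065, "y": -0.543, "z": 0, "wx": 0, "wy": 0, "wz": 0, "grip": 0},
    {"x": -0.065, "y": -0.543, "z": -0.08, "wx": 0, "wy": 0, "wz": 0, "grip": 0},
    {"x": -0.065, "y": -0.543, "z": -0.16, "wx": 0, "wy": 0, "wz": 0, "grip": 0},
    {"x": -0.065, "y": -0.543, "z": -0.16, "wx": 0, "wy": 0, "wz": 0, "grip": 0},
    {"x": -0.065, "y": -0.543, "z": -0.16, "wx": 0, "wy": 0, "wz": 0, "grip": 0},
    {"x": -0.065, "y": -0.543, "z": -0.16, "wx": 0, "wy": 0, "wz": 0, "grip": 0},
  ],
)

```text
t: 10.05
tool_pos: [0.4675, -0.2755, 0.0939]
tool_rot: [0.001, 0.127, 0.992, -0.0]
ft_force: [-0.1, 0.6, 0.7]
width: 0.0005
```

```bash
python3 -c "
from h import *
grab('scene','pics/s2.png');grab('top','pics/t2.png');
s=telemetry.sense()
for k in ('t','q','tool_pos','tool_rot','ft_force','width'): print(k,s[k])"
```

```text
t 10.15
q [-0.08569402  0.4014199   0.62064739  2.03454183 -0.32312135  0.79954808
  2.04039985]
tool_pos [ 0.46736612 -0.27531413  0.09363803]
tool_rot [ 8.01727769e-04  1.27483370e-01  9.91840382e-01 -6.20939803e-05]
ft_force [-0.46083333  0.19793649  0.09119436]
width 0.0003748923167028133
```

View pics/s2.png

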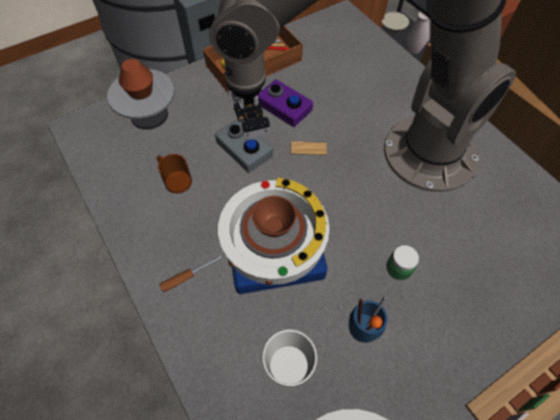

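Run:
```python
from h import *
f=np.load(f"pics/s2.npz"); F=210/np.tan(np.radians(float(f["vertical_fov"]))/2)
K=np.array([[F,0,f["cx"]],[0,F,f["cy"]],[0,0,1]])
p,_=cv2.projectPoints(np.array([[0.4674,-.2753,.0936],[0.4674,-.2753,.067],[.4674,-.2753,.19]]),f["rvec"],f["tvec"],K,None); print(p.reshape(-1,2).round())
c=cv2.resize(f["img"][60:180,190:330],None,fx=5,fy=5,interpolation=cv2.INTER_CUBIC); cv2.imwrite("pics/c2.png",c[...,::-1])
```

```text
[[250. 138.]
 [251. 144.]
 [248. 114.]]
```

View pics/c2.png

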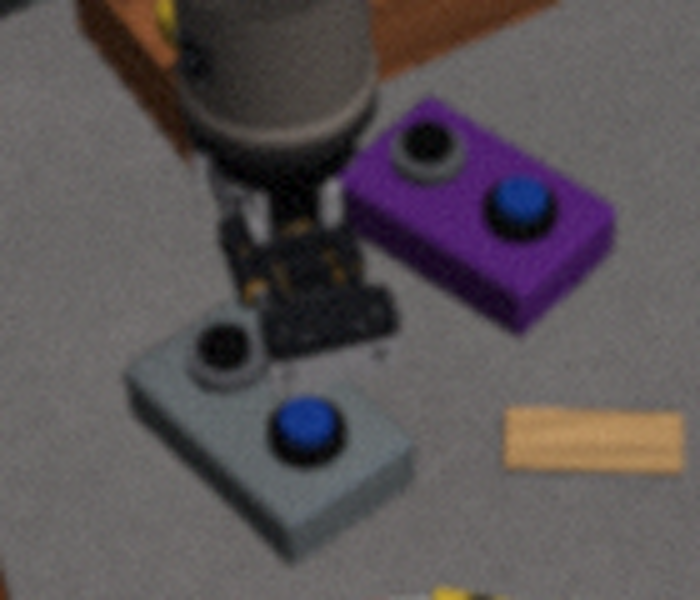

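Run:
```python
from h import *
for a,b,tp in(("pics/scene0.npz","pics/s2.npz",(.4674,-.2753,.0936)),("pics/top0.npz","pics/t2.npz",(.4674,-.2753,.0936)),("pics/scene0.npz","pics/s1.npz",(.571,.1577,.2264))):
    i0,W0=cloud(a); i1,W=cloud(b)
    m=(np.load(a)["z_map"]-np.load(b)["z_map"]>.008)&np.isfinite(W[...,0])&(np.linalg.norm(W-np.array(tp),axis=-1)<.16)
    Q=W[m]; print(b,len(Q))
    for lo in np.arange(.05,.4,.02):
        s=Q[(Q[:,2]>=lo)&(Q[:,2]<lo+.02)]
        if len(s): print(lo.round(2),len(s),s.min(0).round(3),s.max(0).round(3))
t=np.load("pics/t2.npz")["img"]; cv2.imwrite("pics/t2c.png",cv2.resize(t[180:300,320:480],None,fx=5,fy=5)[...,::-1])
s=np.load("pics/s1.npz")["img"]; cv2.imwrite("pics/s1c.png",cv2.resize(s[160:290,250:400],None,fx=4,fy=4)[...,::-1])
```

```text
pics/s2.npz 899
0.05 8 [ 0.446 -0.386  0.05 ] [ 0.512 -0.269  0.064]
0.09 9 [ 0.462 -0.276  0.095] [ 0.479 -0.261  0.109]
0.11 1 [ 0.476 -0.265  0.11 ] [ 0.476 -0.265  0.11 ]
0.19 209 [ 0.442 -0.358  0.191] [ 0.52  -0.188  0.21 ]
0.21 275 [ 0.433 -0.363  0.21 ] [ 0.522 -0.182  0.23 ]
0.23 338 [ 0.449 -0.346  0.23 ] [ 0.513 -0.197  0.25 ]
0.25 13 [ 0.454 -0.281  0.25 ] [ 0.49  -0.256  0.253]
pics/t2.npz 579
0.09 5 [ 0.46  -0.27   0.102] [ 0.475 -0.263  0.109]
0.11 21 [ 0.46  -0.268  0.11 ] [ 0.48  -0.261  0.13 ]
0.13 16 [ 0.463 -0.266  0.134] [ 0.48  -0.262  0.149]
0.15 1 [ 0.477 -0.265  0.15 ] [ 0.477 -0.265  0.15 ]
0.17 3 [ 0.466 -0.257  0.186] [ 0.484 -0.251  0.19 ]
0.19 76 [ 0.442 -0.261  0.19 ] [ 0.504 -0.217  0.21 ]
0.21 124 [ 0.438 -0.269  0.21 ] [ 0.522 -0.184  0.23 ]
0.23 314 [ 0.452 -0.257  0.23 ] [ 0.517 -0.196  0.239]
pics/s1.npz 1454
0.11 1 [0.633 0.138 0.121] [0.633 0.138 0.121]
0.13 2 [0.551 0.07  0.141] [0.566 0.079 0.142]
0.21 1 [0.579 0.153 0.226] [0.579 0.153 0.226]
0.23 19 [0.578 0.145 0.233] [0.583 0.167 0.248]
0.25 5 [0.565 0.164 0.252] [0.583 0.171 0.268]
0.27 12 [0.565 0.167 0.272] [0.581 0.172 0.289]
0.29 6 [0.565 0.166 0.291] [0.583 0.171 0.296]
0.31 71 [0.561 0.074 0.32 ] [0.623 0.244 0.33 ]
0.33 502 [0.54  0.068 0.33 ] [0.625 0.248 0.35 ]
0.35 797 [0.543 0.068 0.35 ] [0.625 0.25  0.37 ]
0.37 38 [0.553 0.156 0.37 ] [0.601 0.215 0.384]
```

View pics/t2c.png

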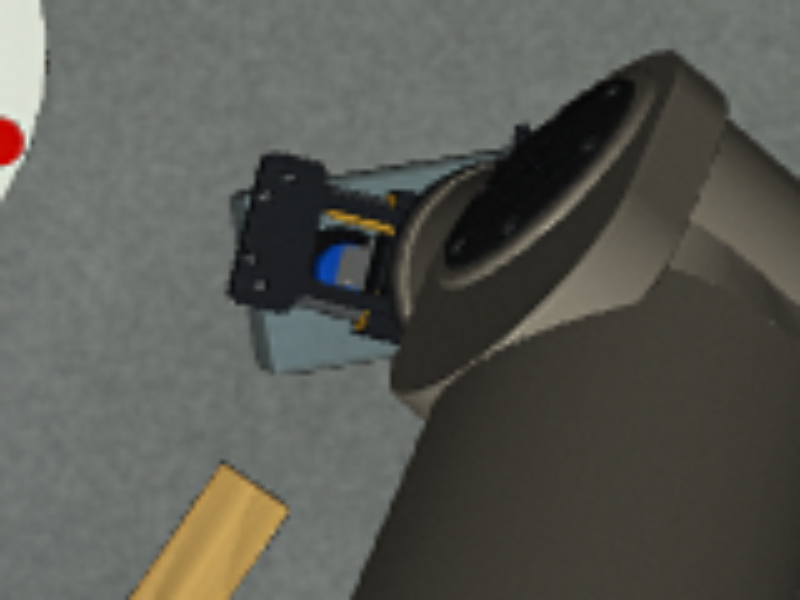

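View pics/s1c.png

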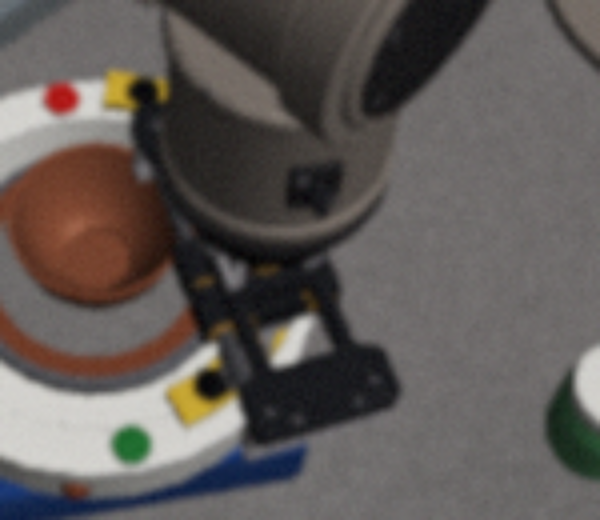

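Request:
arm_command(
  series=[
    {"x": 0, "y": 0, "z": -0.03, "wx": 0, "wy": 0, "wz": 0, "grip": 0},
    {"x": 0, "y": 0, "z": -0.06, "wx": 0, "wy": 0, "wz": 0, "grip": 0},
    {"x": 0, "y": 0, "z": -0.07, "wx": 0, "wy": 0, "wz": 0, "grip": 0},
    {"x": 0, "y": 0, "z": -0.078, "wx": 0, "wy": 0, "wz": 0, "grip": 0},
    {"x": 0, "y": 0, "z": -0.084, "wx": 0, "wy": 0, "wz": 0, "grip": 0},
    {"x": 0, "y": 0, "z": -0.084, "wx": 0, "wy": 0, "wz": 0, "grip": 0},
    {"x": 0, "y": 0, "z": -0.084, "wx": 0, "wy": 0, "wz": 0, "grip": 0},
  ],
)

```text
t: 11.02
tool_pos: [0.4667, -0.275, 0.0605]
tool_rot: [0.0, 0.128, 0.992, 0.001]
ft_force: [-11.5, 8.8, 42.5]
width: 0.0005
```

Request:
arm_command(
  series=[
    {"x": 0, "y": 0, "z": 0.01, "wx": 0, "wy": 0, "wz": 0, "grip": 0},
    {"x": 0, "y": 0, "z": 0.08, "wx": 0, "wy": 0, "wz": 0, "grip": 0},
    {"x": 0, "y": 0, "z": 0.2, "wx": 0, "wy": 0, "wz": 0, "grip": 0},
    {"x": 0, "y": 0, "z": 0.35, "wx": 0, "wy": 0, "wz": 0, "grip": 0},
    {"x": 0, "y": 0, "z": 0.35, "wx": 0, "wy": 0, "wz": 0, "grip": 0},
    {"x": 0, "y": 0, "z": 0.35, "wx": 0, "wy": 0, "wz": 0, "grip": 0},
    {"x": 0, "y": 0, "z": 0.35, "wx": 0, "wy": 0, "wz": 0, "grip": 0},
  ],
)

```text
t: 11.9
tool_pos: [0.4662, -0.2749, 0.1979]
tool_rot: [-0.001, 0.128, 0.992, 0.0]
ft_force: [-0.0, -0.2, -0.2]
width: 0.0005
```

Run:
```python
from h import *
grab('scene','pics/s3.png');grab('top','pics/t3.png')
s=telemetry.sense(); print(s['t'],s['tool_pos'],s['ft_force'])
a,Wa=cloud('pics/scene0.npz'); b,Wb=cloud('pics/s3.npz')
for n,(x,y) in dict(reset=(251,145),run=(234,129),bar=(321,224),dome=(320,213),bowlrim=(272,200)).items(): print(n,Wa[y,x].round(4),Wb[y,x].round(4))
d=np.abs(a.astype(int)-b).sum(-1)>60
cv2.imwrite('pics/d3.png',np.hstack([b[...,::-1]])); m=np.zeros_like(d);m[150:420,150:420]=d[150:420,150:420];print(m.sum())
```

```text
12.0 [ 0.46624963 -0.27508631  0.19808506] [-0.2883806   0.2769111  -0.39542143]
reset [ 0.469  -0.2705  0.0687] [ 0.47   -0.2684  0.0716]
run [ 0.4797 -0.3516  0.0657] [ 0.4801 -0.3508  0.0667]
bar [0.4838 0.0861 0.1594] [0.4836 0.0858 0.1587]
dome [0.4696 0.0616 0.162 ] [0.4701 0.0621 0.1631]
bowlrim [ 0.5526 -0.02    0.1811] [ 0.5522 -0.0206  0.1801]
0
```

View pics/s3.png

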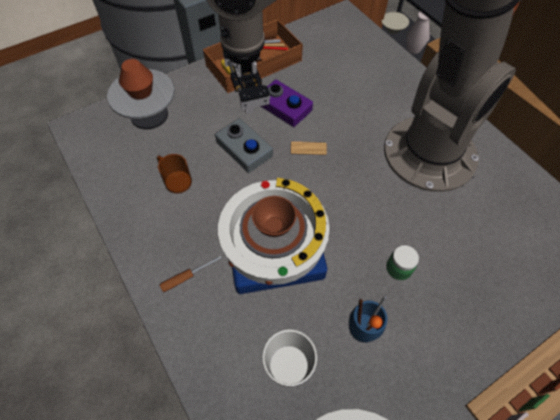

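The scene view shows every object where it was, with the bar and both buttons up and the gripper clear in the air at about (250,100). I'm handing in.

```bash
python3 -c "
from h import *
print(robot.close_job())"
```

```text
the job is handed in; nothing more can be done
None
```

I ran the closed fingertips along the safety bar from the green end to the red end in one stroke. I then let the bar come up, pressed the blue reset button down and let it go. The job was handed in at about t = 12 s; it reports no verdict.

- **Stroke:** at each check the fingertips were at z ≈ 0.157 m with about 4–6 N upward force. That puts the bar about 3 mm down between the domes and 4.5–5.5 mm on them, well short of its stop. I only had readings at the pauses, and the bar depth is worked out from the tip height and force.
- **Reset button:** the fingertip bottomed out at z = 0.0605 m, against a button top of about 0.067 m, so it went fully down. The force there reached about 42 N, more than I meant. It acted through the fingertips, which the 40 N limit on the arm and gripper body shouldn't cover, and was well under the 120 N wrist limit.
- **Final check:** comparing the scene camera before and after, nothing changed around the wheel and loose objects. Depth readings put the bar and both buttons back up to within 3 mm, which is camera noise and too coarse to confirm the 0.8–1 mm limits. The gripper was clear, with almost no force on it.

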